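Zero a board tester: set the dial, then hold its recessed button down with the stylus

TASK

Zero the board tester: first turn its black dial so that the white pointer line meets the red mark on the ring around it. Then take the orange stylus from its blue stand, push its steel tip through the yellow-framed hole in the tester and press the red button at the bottom fully down, and finish still gripping the stylus and holding the button down, with the dial still on its mark. Leave the other things on the bench where they are.

Things in the scene. Friction and masses are not known exactly. Their poses are not given: they have to be found in the camera images.
- tester: White low box with a blue band round its foot, 170 (x) x 270 (y) x 60 (z) mm, fixed to the bench at a place and yaw that vary. Origin: centre of its underside; z up; y points along its long side, to the dial's end. The dial's axis stands at y = +65 mm, the hole at y = -65 mm, both at x = 0. All else on its top is under 5 mm high.
- aperture (a point): Centre of the mouth of the round hole, 15 mm across, in the tester's top (60 mm above the bench), framed by a thin yellow square. The hole is a straight vertical shaft; the red button nearly fills it and its top lies 20 mm below the mouth.
- button_top (a point): Centre of the red button's top (14 mm across), 40 mm above the bench when up and 34 mm when fully down.
- button (a joint): Travel of the button, m: 0 up, 0.006 fully down (hard stop). A spring pushes it up, with about 2 N at first and 6 N when fully down.
- dial (a joint): Angle of the dial, rad, 0 to 2.4; grows as the dial turns clockwise seen from above. At 0 the pointer looks along the tester's +y, at pi/2 along its +x. Turns with light friction (0.05 N m) and stays where it is left.
- dial_grip (a point): On the dial's upright axis, 96 mm above the bench, where the TCP goes to grip. Axes turn with the dial: y along the grip bar to the pointer end, z up. Black dial: a round skirt 52 mm across, top 69.5 mm above the bench; on it a bar to pinch across its sides, 14 mm thick, 44 mm long, top 99.5 mm above the bench, white line on its pointer half.
- dial_pointer (a point): Outer end of the white pointer line, on the rim of the dial's skirt, 26 mm from the dial's axis and 69.5 mm above the bench.
- dial_mark (a point): Where the pointer end must come: 26 mm from the dial's axis, in line with the red mark (a red bar 15 x 5 mm lying radially on the aluminium ring, 86 mm across and 63 mm above the bench, around the dial). The ring is fixed; where its mark stands varies; it lies clockwise from the pointer at the start, by 0.5 to 1.45 rad.
- stand: Blue block 70 x 70 x 50 mm (80 mm square black foot), fixed, to the left or to the right of the tester, with a hole 10 mm across and 43 mm deep in the middle of its top, in which the stylus stands. Origin: centre of its underside, z up.
- stylus: Stylus, 123 mm long, about 60 g, upright in the stand, tip down. Origin: its tip; z up along it, x and y square to the handle's faces. Steel shank 7 mm across, round end, z = 0 to 38 mm; orange square handle 18 x 18 mm, z = 38 to 123 mm, black band near its top. In the stand the handle's underside rests on the block's top, so the tip is 12 mm above the bench.
- tub: Bystander: red open box of small parts, 90 x 90 x 50 mm, loose, on the other side of the tester from the stand. Origin: centre of its underside.
- board: Bystander: green circuit board 100 x 170 mm with six dark red parts, 28 mm high, loose, beyond the tester. Origin: centre of its underside.
- spool: Bystander: grey spool 60 mm across and 42 mm high, loose, standing at the far left. Origin: centre of its underside.
- driver: Bystander: screwdriver with a green handle, 170 mm long and 26 mm thick, lying at the far right. Origin: under its middle.
Not all that is in view belongs to the job. Of the things shaped like the stylus, the orange one is meant.

How it is judged:
On the way, in this order (a step that is already met when the one before it is completed fails the run):
1. the dial is set to the mark, before the stylus is taken or the button pressed (distance of stylus from where it was at the start of the episode below 0.02 m and distance between dial_pointer and dial_mark below 0.004 m and value of joint button below 0.002 m), for 0.3 s.
2. the stylus tip has gone through the hole and holds the button down (horizontal distance between stylus and aperture below 0.0075 m and contact force between stylus and button above 1.5 N and value of joint button above 0.0045 m), for 0.3 s.
At the end, for the whole second after the job is handed in: Pointer within 4 mm of the mark point; stylus gripped (over 3 N, TCP 30 to 128 mm above its tip along it), within 0.35 rad of upright, its tip in the hole keeping the button at least 4.5 of 6 mm down with over 1.5 N (all of step 2 and distance between dial_pointer and dial_mark below 0.004 m and angle between stylus's own z axis and vertical below 0.35 rad and contact force between the fingers and stylus above 3 N and z of the grasp point in the frame of stylus between 0.03 and 0.128 m); the arm keeps its last pose, push and grip.
It fails at once if the tub is disturbed (moved more than 20 mm) (distance of tub from where it was at the start of the episode above 0.02 m).
It fails at once if the board is disturbed (moved more than 20 mm) (distance of board from where it was at the start of the episode above 0.02 m).
It fails at once if the spool is disturbed (moved more than 20 mm) (distance of spool from where it was at the start of the episode above 0.02 m).
It fails at once if the driver is disturbed (moved more than 20 mm) (distance of driver from where it was at the start of the episode above 0.02 m).
It also fails if it takes over 48 s, if anything falls off the work surface, if the arm or the gripper's body presses on something with over 40 N, if the wrist force passes 120 N, or if a joint passes its speed limit or range.

ROBOT

A 6-joint arm with a two-finger parallel gripper is mounted at the origin on the work surface. World frame = base frame: x ahead of the robot, y to its left, z up, the work surface at z = 0. Lengths are in m, angles in rad, forces in N, time in s.
With the tool pointing down it reaches from about 0.275 to 0.75 m from the base axis. Payload 10.2 kg.
Tool frame: the origin (TCP) lies between the finger pads, 19 mm behind the fingertips; this is the grasp point; z points along the fingers, y is the line along which they close (so a half turn about z gives the same grasp; the last joint's range is limited). The gripper opens to 85 mm and grips with 20 to 120 N. Pads are 22 mm wide; open, the fingers measure 114 mm over their backs; the gripper's body (76 mm by 85 mm) begins 54 mm behind the grasp point. The pads swing forward as they close: fully open they stand 13 mm farther back than shut.
Start: joints at [1.011, 0.313, 1.498, -0, 1.331, -0.223], TCP at [0.174, 0.496, 0.25] pointing down, gripper open.
Joint ranges: [-2.94, 2.94], [-0.97, 2.17], [0.19, 2.56], [-1.23, 4.37], [0.02, 3.11], [-2.88, 2.88]. Speed limits (rad/s): [2.39, 2.39, 3.01, 3.14, 3.14, 3.14].

INTERFACE

Orientations are given as a 3x3 rotation matrix whose columns are the frame's x, y, z axes.
In Python, from bench import manip gives the robot as it stands.
- The arm moves only by the shell command python3 -m jog 'ROWS' [FORCE]. ROWS is JSON, a list of rows, each an object with "travel": the shift along the tool's x, y, z in cm, a list of three; "turn": the turn, a rotation vector about the tool's x, y, z in rad, a list of three; "grip": the finger opening in cm, from 0 to 8.54. In form: [{"travel": [tx, ty, tz], "turn": [ax, ay, az], "grip": grip}, ...]. A call has 1 to 12 rows; each row shifts and turns the commanded pose from where the row before left it, along the tool's axes as they then stand; what a row does not reach is not made up. A row lasts 1/12 s, in which the tool goes at most 41.7 mm and 7.16 degrees, less where a joint would pass 70% of its speed; a pose out of reach is approached as far as the arm can. A call with a gripper value outside its range is refused whole. The fingers move at their own pace and stop on an object; FORCE is the grip in N (left out, the last holds). Time passes only in rows, so rows that do not move let the fingers close. It gives the time, the measured TCP pose, the force, the opening and the grip force at its end, in the units of the state.
- manip.read_state(): the state, without advancing time (a new reading comes with each control period).
- manip.grab_frame(name): name is "scene" or "top"; returns the picture (384x512x3 uint8, red, green, blue); there is no depth.
- manip.camera_params(name): a dict with "fx", "fy", "cx", "cy" (pixels), "R" (3x3) and "t" (3): a world point X has camera coordinates R X + t. Camera axes: x right, y down, z forward; pixel columns grow to the right and rows downward; lengths in m; the calibration is good to about 2 mm. A picture is of the moment at which its call begins. camera_params takes no time and is no camera call.
- manip.finish_job(): hands the job in; it is judged then, once.
The state is a dict: "clock": time; "joints": joint angles; "qd": joint speeds; "tau": joint torques, N m; "tool_pos": TCP position; "tool_rot": TCP orientation; "wrist_force": force on the tool from outside, world axes, zero at the start; "wrist_torque": the same for the moment, N m; "gripper_width": finger opening in m; "finger_force": force on a finger pad.
Only numpy, scipy, OpenCV 4.12 (cv2) and the standard library are available. Lean on these libraries where they do the work, as an engineer would, in place of code of your own. Each camera call takes 0.05 s, during which the arm holds its last target. There are 200 camera calls.

## Working session

There is one attempt and no reset: what is moved stays moved. The work goes in short steps, Python scripts to look and compute and a shell command to move; the robot and the scene stay as the last step left them, time stands still between calls to the robot, and variables do not carry over. Pictures are saved under pics/ and viewed, at most 10 in all, crops included, and the job is handed in when it is done.

```bash
mkdir -p pics
python3 - <<'E'
from bench import manip
import cv2,numpy as np
np.set_printoptions(precision=4,suppress=True)
for n in("scene","top"):
    f=manip.grab_frame(n); cv2.imwrite(f"pics/{n}0.png",cv2.resize(f[:,:,::-1],None,fx=1.5,fy=1.5,interpolation=cv2.INTER_CUBIC)); np.save(f"{n}0.npy",f)
    p=manip.camera_params(n); print(n,p)
s=manip.read_state();print(s["clock"],s["tool_pos"],s["tool_rot"],s["gripper_width"])
E
```

```text
scene {'fx': 354.35388228644956, 'fy': 354.35388228644956, 'cx': 256.617367924092, 'cy': 193.06962286214014, 'R': array([[ 0.7408,  0.6715,  0.0163],
       [ 0.3696, -0.3873, -0.8446],
       [-0.5608,  0.6317, -0.5351]]), 't': array([-0.4451, -0.1321,  1.2886])}
top {'fx': 385.03133621615416, 'fy': 385.03133621615416, 'cx': 259.78090948985283, 'cy': 190.05148274725605, 'R': array([[ 0.0278, -0.9996,  0.0073],
       [-0.9957, -0.0284, -0.0878],
       [ 0.0879, -0.0048, -0.9961]]), 't': array([-0.0134,  0.6007,  0.9761])}
0.1 [0.1734 0.4953 0.2495] [[-0.9438  0.3305 -0.0006]
 [ 0.3305  0.9438 -0.001 ]
 [ 0.0002 -0.0011 -1.    ]] 0.08585558035360986
```

View pics/scene0.png

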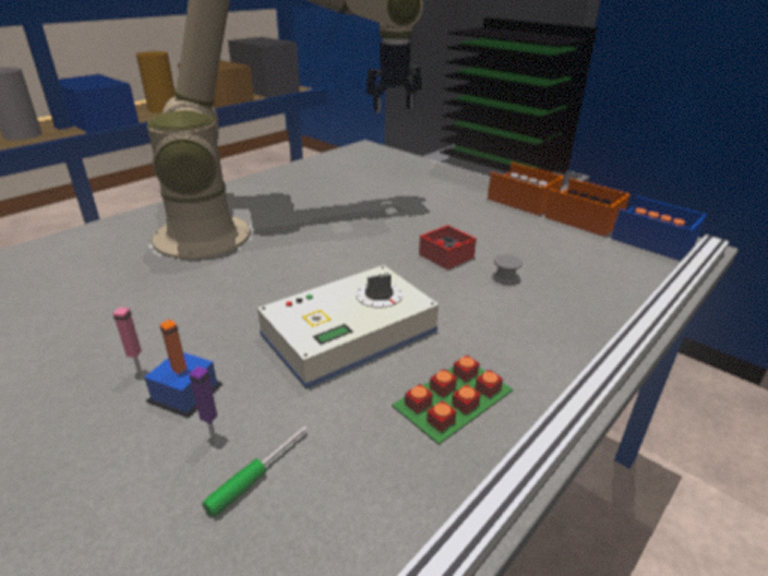

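View pics/top0.png

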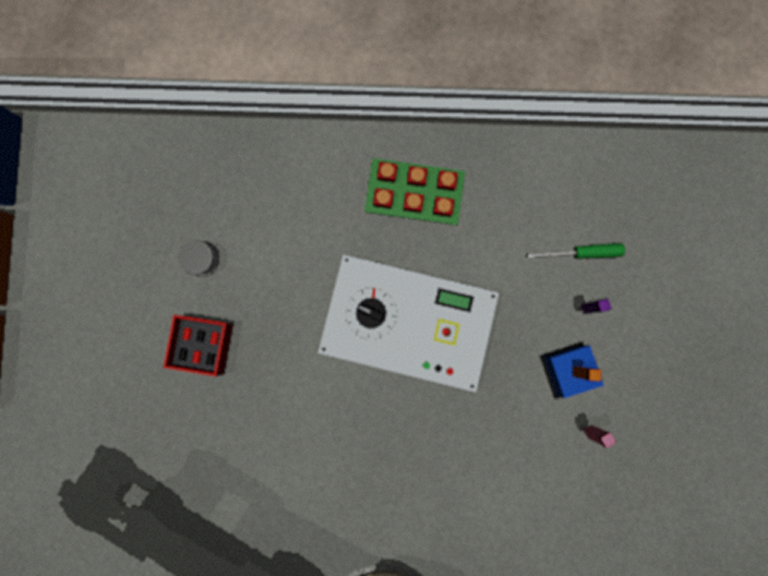

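The top view (1.5x) has three stylus shapes: pink at (605,438), orange at (590,374) and purple at (600,305). Only the orange one stands in the blue block, so it fits the description. The dial is at (371,313) with its red mark at (374,293), and the hole is at (446,332).

```bash
cat > h.py <<'E'
from bench import manip
import cv2,numpy as np
np.set_printoptions(precision=4,suppress=True)
def ray(n,uv):
    p=manip.camera_params(n);R=np.array(p["R"]);t=np.array(p["t"])
    d=np.array([(uv[0]-p["cx"])/p["fx"],(uv[1]-p["cy"])/p["fy"],1.])
    return -R.T@t, R.T@d
def plane(n,uv,z):
    o,d=ray(n,uv);return o+d*(z-o[2])/d[2]
def tri(a,b):
    o1,d1=ray("scene",a);o2,d2=ray("top",b)
    s=np.linalg.lstsq(np.c_[d1,-d2],o2-o1,rcond=None)[0]
    return (o1+s[0]*d1+o2+s[1]*d2)/2, np.linalg.norm(o1+s[0]*d1-o2-s[1]*d2)
def mask(f,lo,hi,box):
    h=cv2.cvtColor(f,cv2.COLOR_RGB2HSV);m=cv2.inRange(h,lo,hi);k=np.zeros_like(m);x0,y0,x1,y1=box;k[y0:y1,x0:x1]=255
    return m&k
def cen(m):
    q=np.argwhere(m);return q[:,::-1].mean(0),len(q)
E
python3 - <<'E'
from h import *
S=np.load("scene0.npy");T=np.load("top0.npy")
ys=mask(S,(20,90,90),(35,255,255),(195,200,225,222));yt=mask(T,(20,90,90),(35,255,255),(285,208,310,234))
def hull(m):
    (c,sz,a)=cv2.minAreaRect(cv2.findNonZero(m));return c,sz,a
a,b=hull(ys),hull(yt);print("yellow",a,b);print(tri(a[0],b[0]),plane("top",b[0],.06))
# tester top from white mask
wt=mask(T,(0,0,140),(180,60,255),(200,160,345,270))
c=max(cv2.findContours(wt,0,2)[0],key=cv2.contourArea);r=cv2.minAreaRect(c);box=cv2.boxPoints(r)
P=np.array([plane("top",u,.06) for u in box]);print("tester",P,P.mean(0))
# orange stylus
for n,f,bx in(("scene",S,(100,205,130,255)),("top",T,(375,240,405,258))):
    m=mask(f,(3,140,80),(16,255,255),bx);q=np.argwhere(m)[:,::-1];print(n,len(q),q.min(0),q.max(0),q.mean(0))
    m=mask(f,(100,150,60),(125,255,255),(95,225,150,280) if n=="scene" else (355,225,410,270));r=cv2.minAreaRect(cv2.findNonZero(m));print("blue",r)
# dial black
for n,f,bx in(("scene",S,(235,175,275,210)),("top",T,(230,190,265,225))):
    m=mask(f,(0,0,0),(180,255,75),bx);print("dial",n,cen(m),cv2.minEnclosingCircle(cv2.findNonZero(m)))
    rm=mask(f,(0,110,60),(8,255,255),bx)|mask(f,(172,110,60),(180,255,255),bx);print("mark",cen(rm))
a=cv2.resize(T[185:230,225:270,::-1],(400,400),interpolation=cv2.INTER_CUBIC)
b=cv2.resize(T[225:270,365:410,::-1],(400,400),interpolation=cv2.INTER_CUBIC)
cv2.imwrite("pics/crop1.png",np.hstack([a,b]))
E
```

```text
yellow ((210.6643829345703, 211.4384002685547), (8.778085708618164, 15.917596817016602), 69.44395446777344) ((297.38238525390625, 220.97061157226562), (14.794672966003418, 14.794673919677734), 14.03624439239502)
(array([ 0.5235, -0.092 ,  0.0594]), np.float64(0.00146337278713597)) [ 0.523  -0.0925  0.06  ]
tester [[ 0.4817  0.1211  0.06  ]
 [ 0.6491  0.0865  0.06  ]
 [ 0.591  -0.1809  0.06  ]
 [ 0.4252 -0.1424  0.06  ]] [ 0.5368 -0.0289  0.06  ]
scene 222 [107 213] [122 247] [115.3739 230.1532]
blue ((118.7495346069336, 246.26512145996094), (23.088224411010742, 38.16625213623047), 46.7357063293457)
top 55 [393 246] [400 253] [396.3636 249.2   ]
blue ((383.70001220703125, 247.1000213623047), (28.460498809814453, 27.828044891357422), 71.56504821777344)
dial scene (array([252.6318, 191.5473]), 201) ((252.5, 190.5833282470703), 9.251604080200195)
mark (array([nan, nan]), 0)
dial top (array([247.2811, 208.3737]), 281) ((246.98544311523438, 208.28640747070312), 9.763551712036133)
mark (array([248.6, 195.9]), 10)h.py:18: RuntimeWarning: Mean of empty slice.
  q=np.argwhere(m);return q[:,::-1].mean(0),len(q)
  ret = um.true_divide(
```

View pics/crop1.png

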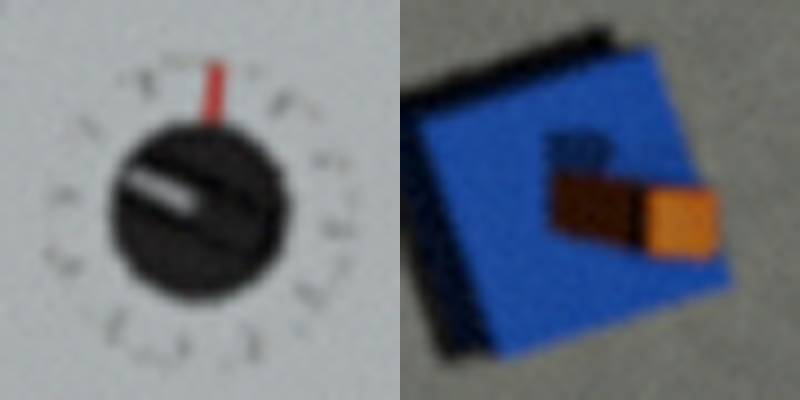

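The crop shows the dial's white pointer near (125,172) in the left panel and the red mark at (212,95). The right panel confirms the orange handle in the blue stand, with its top face at (682,225).

Run:
```python
from h import *
S=np.load("scene0.npy");T=np.load("top0.npy")
yh=np.array([.2115,.9774]);D=np.array([.5233,-.0923])+.13*yh;print("dial",D,plane("top",(247.0,208.3),.0695),tri((252.5,189.5),(247,208)))
k=45/400
ang=lambda v:np.degrees(np.arctan2(v[0],v[1]))
m=plane("top",(248.6,195.9),.063)[:2]
g=cv2.cvtColor(T,cv2.COLOR_RGB2GRAY).astype(float);q=np.array([(x,y) for y in range(200,213) for x in range(237,250) if g[y,x]>85 and np.hypot(x-247.3,y-208.3)<9])
w=cv2.fitLine(q.astype(np.float32),cv2.DIST_L2,0,.01,.01).ravel();print(q.mean(0),w)
for z in(.0695,.0995):
  c=plane("top",q.mean(0),z);e=plane("top",q.mean(0)+w[:2]*5,z);v=(e-c)[:2];v*=np.sign(v[1]);print("pointer cw from +y",ang(v),ang((c[:2]-D)),c)
print("mark",m,ang(m-D),np.linalg.norm(m-D))
P=lambda x,y,z:plane("top",(365+(x-400)*k-.5,225+y*k-.5),z)
C=np.array([P(x,y,.135) for x,y in((650,187),(718,187),(712,258),(642,258))]);print("stylus",C,C.mean(0))
# scene handle top
h=mask(S,(3,140,80),(16,255,255),(100,205,130,255));r=cv2.minAreaRect(cv2.findNonZero(h));print(r, cv2.boxPoints(r))
B=np.array([P(x,y,.05) for x,y in((655,50),(732,285),(500,357),(420,120))]);print("stand",B,B.mean(0))
p=manip.camera_params("scene")
for z in(.05,.135):
  X=np.array([*C.mean(0)[:2],z]);c=p["R"]@X+p["t"];print(z,c[:2]/c[2]*p["fx"]+[p["cx"],p["cy"]])
```

```text
dial [0.5508 0.0348] [0.5507 0.0341 0.0695] (array([0.5516, 0.0344, 0.0807]), np.float64(0.0017209876023191694))
[242.9333 206.    ] [  0.9005   0.4349 242.9333 206.    ]
pointer cw from +y 24.13569018436209 29.107725155122147 [0.5562 0.0444 0.0695]
pointer cw from +y 24.135690184361888 25.19376899567933 [0.5548 0.0433 0.0995]
mark [0.5821 0.0313] 96.38884786784298 0.031542778874997436
stylus [[ 0.472  -0.3046  0.135 ]
 [ 0.4725 -0.3223  0.135 ]
 [ 0.4543 -0.3206  0.135 ]
 [ 0.4538 -0.3025  0.135 ]] [ 0.4632 -0.3125  0.135 ]
((115.72476196289062, 230.0825653076172), (34.29018020629883, 9.1951322555542), 73.3007583618164) [[106.3945 214.9817]
 [115.2018 212.3394]
 [125.055  245.1835]
 [116.2477 247.8257]]
stand [[ 0.5068 -0.3361  0.05  ]
 [ 0.4413 -0.3577  0.05  ]
 [ 0.4195 -0.292   0.05  ]
 [ 0.4852 -0.2692  0.05  ]] [ 0.4632 -0.3138  0.05  ]
0.05 [119.6487 245.0247]
0.135 [112.0882 214.6264]
```

```bash
python3 -m jog '[{"travel":[-2,-1.2,0],"turn":[0,0,0],"grip":8.5},{"travel":[-3.2,-1.95,0],"turn":[0,0,0],"grip":8.5},{"travel":[-3.2,-1.95,0],"turn":[0,0,0],"grip":8.5},{"travel":[-3.2,-1.95,0],"turn":[0,0,0],"grip":8.5},{"travel":[-3.2,-1.95,0],"turn":[0,0,0],"grip":8.5},{"travel":[-3.2,-1.95,0],"turn":[0,0,0],"grip":8.5},{"travel":[-3.2,-1.95,0],"turn":[0,0,0],"grip":8.5},{"travel":[-3.2,-1.95,0],"turn":[0,0,0],"grip":8.5},{"travel":[-3.2,-1.95,0],"turn":[0,0,0],"grip":8.5},{"travel":[-3.2,-1.95,0],"turn":[0,0,0],"grip":8.5},{"travel":[-3.2,-1.95,0],"turn":[0,0,0],"grip":8.5},{"travel":[-3.2,-1.95,0],"turn":[0,0,0],"grip":8.5}]' 30
python3 -m jog '[{"travel":[-3.2,-1.95,0],"turn":[0,0,0.11],"grip":8.5},{"travel":[0,0,0],"turn":[0,0,0.11],"grip":8.5},{"travel":[0,0,0],"turn":[0,0,0.12],"grip":8.5},{"travel":[0,0,0],"turn":[0,0,0.12],"grip":8.5},{"travel":[0,0,0],"turn":[0,0,0.12],"grip":8.5},{"travel":[0,0,0],"turn":[0,0,0.12],"grip":8.5},{"travel":[0,0,0],"turn":[0,0,0.12],"grip":8.5},{"travel":[0,0,0],"turn":[0,0,0.12],"grip":8.5},{"travel":[0,0,0],"turn":[0,0,0.12],"grip":8.5},{"travel":[0,0,0],"turn":[0,0,0.12],"grip":8.5},{"travel":[0,0,0],"turn":[0,0,0.12],"grip":8.5},{"travel":[0,0,0],"turn":[0,0,0.12],"grip":8.5}]'
cat >> h.py <<'E'
def togo(x,y,z,yang):
    s=manip.read_state();R=np.array(s["tool_rot"]);a=np.degrees(np.arctan2(R[1,1],R[0,1]))
    print(s["clock"],"pos",s["tool_pos"],"yang",a,"q",s["joints"],"F",s["wrist_force"],"w",s["gripper_width"],s["finger_force"])
    print("travel cm",R.T@(np.array([x,y,z])-s["tool_pos"])*100,"turn z",np.radians((a-yang+180)%360-180),"tilt",R[:,2])
E
python3 -c "
from h import *
togo(.551,.0345,.16,-24.5)"
```

```text
clock: 1.1
tool_pos: [0.4505, 0.1571, 0.2498]
tool_rot: [[-0.944, 0.331, -0.0], [0.331, 0.944, 0.0], [0.0, -0.0, -1.0]]
wrist_force: [0.3, 1.7, 0.2]
gripper_width: 0.0851
finger_force: 0.0
clock: 2.1
tool_pos: [0.4734, 0.1298, 0.2497]
tool_rot: [[0.191, 0.982, -0.001], [0.982, -0.191, -0.0], [-0.0, -0.001, -1.0]]
wrist_force: [-0.7, -0.9, 0.1]
gripper_width: 0.0849
finger_force: 0.0
2.1 pos [0.4734 0.1298 0.2497] yang -10.998151642766617 q [ 0.0284  0.2382  1.597  -0.      1.3071  0.2204] F [-0.704  -0.9058  0.0875] w 0.08491116287008298 0.0
travel cm [-7.872   9.4455  8.9622] turn z 0.23565170893870988 tilt [-0.0008 -0.     -1.    ]
```

```bash
python3 -m jog '[{"travel":[-1.97,2.36,0.5],"turn":[0,0,0],"grip":7},{"travel":[-1.97,2.36,2],"turn":[0,0,0],"grip":6},{"travel":[-1.97,2.36,2],"turn":[0,0,0],"grip":5},{"travel":[-1.97,2.36,2],"turn":[0,0,0],"grip":5},{"travel":[0,0,2],"turn":[0,0,0.12],"grip":5},{"travel":[0,0,0],"turn":[0,0,0.116],"grip":5},{"travel":[0,0,0],"turn":[0,0,0],"grip":5},{"travel":[0,0,0],"turn":[0,0,0],"grip":5}]'
python3 - <<'E'
from h import *
togo(.551,.0345,.096,-24.5)
f=manip.grab_frame("scene");cv2.imwrite("pics/s2.png",cv2.resize(f[100:260,150:330,::-1],None,fx=3.5,fy=3.5,interpolation=cv2.INTER_CUBIC))
E
```

```text
clock: 2.77
tool_pos: [0.5518, 0.0349, 0.165]
tool_rot: [[0.406, 0.914, -0.0], [0.914, -0.406, -0.0], [-0.0, -0.0, -1.0]]
wrist_force: [-0.1, -1.1, 0.6]
gripper_width: 0.0498
finger_force: 0.0
2.7667 pos [0.5518 0.0349 0.165 ] yang -23.980280590274006 q [-0.1487  0.4519  1.5297 -0.      1.16    0.2698] F [-0.0678 -1.1294  0.6219] w 0.049788603163701026 0.0
travel cm [-0.0695 -0.0512  6.9042] turn z 0.00907081488624028 tilt [-0.0001 -0.     -1.    ]
```

View pics/s2.png

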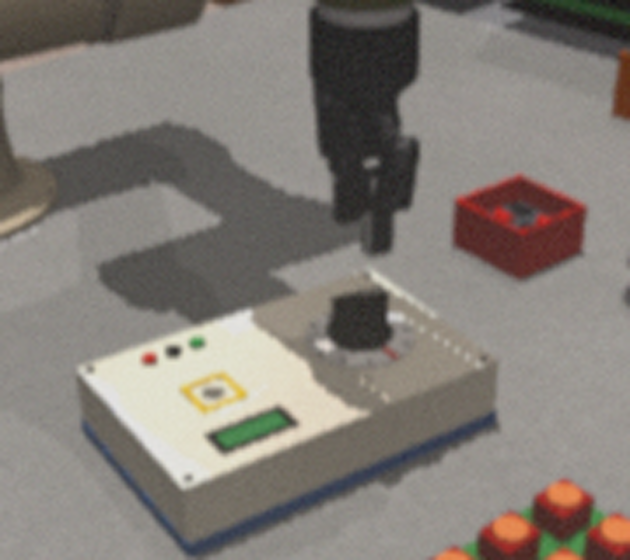

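The gripper hangs open above the dial at (360,320) and straddles the bar, so I'll descend and close.

```bash
python3 -m jog '[{"travel":[-0.07,-0.05,2],"turn":[0,0,0.01],"grip":5},{"travel":[0,0,2],"turn":[0,0,0],"grip":5},{"travel":[0,0,1.9],"turn":[0,0,0],"grip":5},{"travel":[0,0,1],"turn":[0,0,0],"grip":4},{"travel":[0,0,0],"turn":[0,0,0],"grip":1},{"travel":[0,0,0],"turn":[0,0,0],"grip":1},{"travel":[0,0,0],"turn":[0,0,0],"grip":1},{"travel":[0,0,0],"turn":[0,0,0],"grip":1},{"travel":[0,0,0],"turn":[0,0,0],"grip":1}]' 30
python3 -c "
from h import *
togo(.551,.0345,.096,-96.4)"
```

```text
clock: 3.57
tool_pos: [0.5506, 0.035, 0.097]
tool_rot: [[0.418, 0.909, -0.001], [0.909, -0.418, 0.0], [0.0, -0.001, -1.0]]
wrist_force: [-5.0, 3.0, 0.0]
gripper_width: 0.0133
finger_force: 31.7
3.5667 pos [0.5506 0.035  0.097 ] yang -24.685850005886028 q [-0.1491  0.5358  1.5978  0.0005  1.0086  0.2815] F [-5.0283  3.0031  0.0272] w 0.013304989761676064 31.653696298599243
travel cm [-0.0275  0.0572  0.1013] turn z 1.2516480376663612 tilt [-0.0006  0.0005 -1.    ]
```

```bash
python3 -m jog '[{"travel":[0,0,0],"turn":[0,0,0.05],"grip":1},{"travel":[0,0,0],"turn":[0,0,0.11],"grip":1},{"travel":[0,0,0],"turn":[0,0,0.11],"grip":1},{"travel":[0,0,0],"turn":[0,0,0.11],"grip":1},{"travel":[0,0,0],"turn":[0,0,0.12],"grip":1},{"travel":[0,0,0],"turn":[0,0,0.12],"grip":1},{"travel":[0,0,0],"turn":[0,0,0.12],"grip":1},{"travel":[0,0,0],"turn":[0,0,0.12],"grip":1},{"travel":[0,0,0],"turn":[0,0,0.12],"grip":1},{"travel":[0,0,0],"turn":[0,0,0.12],"grip":1},{"travel":[0,0,0],"turn":[0,0,0.1],"grip":1},{"travel":[0,0,0],"turn":[0,0,0.05],"grip":1}]'
python3 -m jog '[{"travel":[0,0,0],"turn":[0,0,0],"grip":1},{"travel":[0,0,0],"turn":[0,0,0],"grip":1}]'
python3 -c "
from h import *
togo(.551,.0345,.18,-96.4)"
```

```text
clock: 4.57
tool_pos: [0.5505, 0.0349, 0.097]
tool_rot: [[0.993, -0.115, -0.001], [-0.115, -0.993, 0.0], [-0.001, -0.0, -1.0]]
wrist_force: [-4.6, 2.9, 0.3]
gripper_width: 0.0135
finger_force: 31.7
clock: 4.73
tool_pos: [0.5505, 0.0348, 0.097]
tool_rot: [[0.994, -0.11, -0.001], [-0.11, -0.994, 0.0], [-0.001, -0.0, -1.0]]
wrist_force: [-5.5, 1.2, -0.3]
gripper_width: 0.0133
finger_force: 31.7
4.7333 pos [0.5505 0.0348 0.097 ] yang -96.32317443553988 q [-0.1493  0.5358  1.5979  0.0001  1.009   1.5318] F [-5.4771  1.2486 -0.3044] w 0.01331213669946881 31.722911596298218
travel cm [ 0.0475  0.0276 -8.3012] turn z 0.0013408590495325268 tilt [-0.0011  0.0002 -1.    ]
```

```bash
python3 -m jog '[{"travel":[0,0,0],"turn":[0,0,0],"grip":3},{"travel":[0,0,0],"turn":[0,0,0],"grip":5},{"travel":[0,0,0],"turn":[0,0,0],"grip":5},{"travel":[0,0,-1.5],"turn":[0,0,0],"grip":5},{"travel":[0,0,-3],"turn":[0,0,0],"grip":5},{"travel":[0,0,-4],"turn":[0,0,0],"grip":5},{"travel":[0,0,-4],"turn":[0,0,0],"grip":5}]'
python3 -m jog '[{"travel":[-0.5,2,0],"turn":[0,0,0],"grip":6},{"travel":[-0.5,3.5,0],"turn":[0,0,0],"grip":7},{"travel":[-0.5,3.5,0],"turn":[0,0,0],"grip":7},{"travel":[-0.5,3.5,0],"turn":[0,0,0],"grip":7},{"travel":[-0.5,3.5,0],"turn":[0,0,0],"grip":7},{"travel":[-0.5,3.5,0],"turn":[0,0,0],"grip":7},{"travel":[-0.5,3.5,0],"turn":[0,0,0],"grip":7},{"travel":[-0.5,3.5,0],"turn":[0,0,0],"grip":7},{"travel":[-0.5,3.5,0],"turn":[0,0,0],"grip":7},{"travel":[-0.4,3.5,0],"turn":[0,0,0],"grip":7},{"travel":[0,2,0],"turn":[0,0,0],"grip":7},{"travel":[0,0,0],"turn":[0,0,0],"grip":7}]'
python3 - <<'E'
from h import *
togo(.4632,-.3128,.16,-93)
T=manip.grab_frame("top");S=manip.grab_frame("scene");np.save("top1.npy",T)
a=cv2.resize(T[185:230,225:270,::-1],(400,400),interpolation=cv2.INTER_CUBIC)
b=cv2.resize(S[170:270,80:180,::-1],(400,400),interpolation=cv2.INTER_CUBIC)
cv2.imwrite("pics/crop3.png",np.hstack([a,b]))
g=cv2.cvtColor(T,cv2.COLOR_RGB2GRAY).astype(float);q=np.array([(x,y) for y in range(198,213) for x in range(237,258) if g[y,x]>85 and np.hypot(x-247.3,y-208.3)<8.5])
print(len(q))
w=cv2.fitLine(q.astype(np.float32),cv2.DIST_L2,0,.01,.01).ravel();print(q.mean(0),w)
ang=lambda v:np.degrees(np.arctan2(v[0],v[1]))
c=plane("top",q.mean(0),.0995);e=plane("top",q.mean(0)+w[:2]*5,.0995);v=(e-c)[:2];print(ang(v*np.sign(v[0])),ang(c[:2]-[.5507,.0346]))
E
```

```text
clock: 5.32
tool_pos: [0.5507, 0.0345, 0.2227]
tool_rot: [[0.994, -0.111, -0.0], [-0.111, -0.994, 0.0], [-0.0, 0.0, -1.0]]
wrist_force: [0.4, -0.2, 0.1]
gripper_width: 0.05
finger_force: 0.0
clock: 6.32
tool_pos: [0.462, -0.3166, 0.2212]
tool_rot: [[0.993, -0.115, 0.001], [-0.115, -0.993, -0.002], [0.001, 0.002, -1.0]]
wrist_force: [0.3, -0.2, 0.9]
gripper_width: 0.0699
finger_force: 0.0
6.3167 pos [ 0.462  -0.3166  0.2212] yang -96.59280588452319 q [-0.8097  0.4117  1.4348 -0.0007  1.2935  0.8763] F [ 0.3273 -0.2291  0.9397] w 0.06993211525292144 0.0
travel cm [ 0.0751 -0.4042  6.1197] turn z -0.0627062920699568 tilt [ 0.0006 -0.0016 -1.    ]
19
[247.1579 203.7368] [  0.1456  -0.9893 247.1579 203.7368]
96.60888509576614 97.69356296599841
```

View pics/crop3.png

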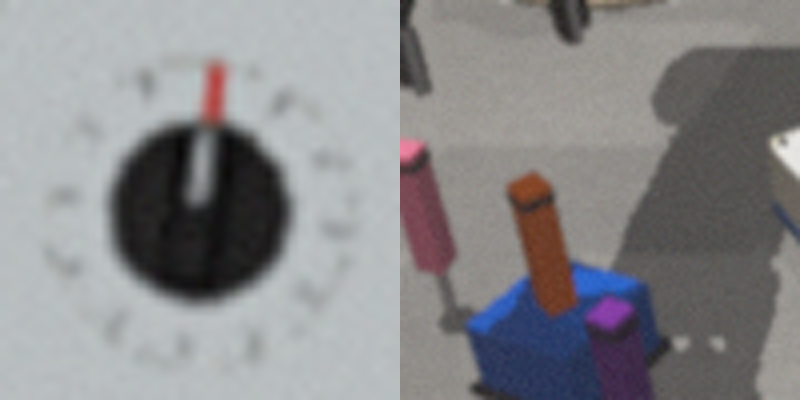

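The pointer (205,140) now lines up with the red mark (212,95) to well under a degree. The fingers straddle the orange handle from above, so I'll descend and grip.

```bash
python3 -m jog '[{"travel":[0.08,-0.4,0.5],"turn":[0,0,-0.06],"grip":7},{"travel":[0,0,2.5],"turn":[0,0,0],"grip":7},{"travel":[0,0,3],"turn":[0,0,0],"grip":7},{"travel":[0,0,3],"turn":[0,0,0],"grip":7},{"travel":[0,0,2.4],"turn":[0,0,0],"grip":6},{"travel":[0,0,1],"turn":[0,0,0],"grip":5},{"travel":[0,0,0],"turn":[0,0,0],"grip":1},{"travel":[0,0,0],"turn":[0,0,0],"grip":1},{"travel":[0,0,0],"turn":[0,0,0],"grip":1},{"travel":[0,0,0],"turn":[0,0,0],"grip":1},{"travel":[0,0,0],"turn":[0,0,0],"grip":1}]' 60
python3 -c "
from h import *
togo(.5233,-.0923,.18,-93)"
```

```text
clock: 7.33
tool_pos: [0.4651, -0.3108, 0.0994]
tool_rot: [[0.999, -0.051, 0.004], [-0.051, -0.999, -0.006], [0.004, 0.005, -1.0]]
wrist_force: [0.2, -5.3, -1.7]
gripper_width: 0.0174
finger_force: 57.6
7.3333 pos [ 0.4651 -0.3108  0.0994] yang -92.91892464083824 q [-0.798   0.5438  1.5766 -0.0016  1.0147  0.8246] F [ 0.2286 -5.3085 -1.7137] w 0.01744407381753682 57.630518674850464
travel cm [  4.7353 -22.0757  -8.162 ] turn z 0.001415031959609633 tilt [ 0.0035 -0.0056 -1.    ]
```

```bash
python3 -m jog '[{"travel":[0,0,-1],"turn":[0,0,0],"grip":1},{"travel":[0,0,-2],"turn":[0,0,0],"grip":1},{"travel":[0,0,-2.5],"turn":[0,0,0],"grip":1},{"travel":[0,0,-2.7],"turn":[0,0,0],"grip":1},{"travel":[0.4,-2.2,0],"turn":[0,0,0],"grip":1},{"travel":[0.8,-3.6,0],"turn":[0,0,0],"grip":1},{"travel":[0.8,-3.6,0],"turn":[0,0,0],"grip":1},{"travel":[0.8,-3.6,0],"turn":[0,0,0],"grip":1},{"travel":[0.8,-3.6,0],"turn":[0,0,0],"grip":1},{"travel":[0.8,-3.6,0],"turn":[0,0,0],"grip":1},{"travel":[0.3,-1.9,0],"turn":[0,0,0],"grip":1},{"travel":[0,0,0],"turn":[0,0,0],"grip":1}]'
python3 -m jog '[{"travel":[0,0,0],"turn":[0,0,0],"grip":1},{"travel":[0,0,0],"turn":[0,0,0],"grip":1}]'
python3 - <<'E'
from h import *
togo(.5233,-.0923,.18,-93)
T=manip.grab_frame("top");S=manip.grab_frame("scene");np.save("top2.npy",T);np.save("scene2.npy",S)
a=cv2.resize(T[185:245,275:335,::-1],(400,400),interpolation=cv2.INTER_CUBIC)
b=cv2.resize(S[160:220,185:245,::-1],(400,400),interpolation=cv2.INTER_CUBIC)
cv2.imwrite("pics/crop4.png",np.hstack([a,b]))
E
```

```text
clock: 8.33
tool_pos: [0.5232, -0.0872, 0.1808]
tool_rot: [[0.999, -0.047, 0.003], [-0.047, -0.999, -0.0], [0.003, 0.0, -1.0]]
wrist_force: [0.5, 0.3, -1.0]
gripper_width: 0.0167
finger_force: 58.5
clock: 8.5
tool_pos: [0.5225, -0.0914, 0.18]
tool_rot: [[0.999, -0.051, 0.002], [-0.051, -0.999, -0.001], [0.002, 0.001, -1.0]]
wrist_force: [-0.9, 0.3, -0.9]
gripper_width: 0.0173
finger_force: 58.5
8.5 pos [ 0.5225 -0.0914  0.18  ] yang -92.94715281950464 q [-0.3941  0.3886  1.5827 -0.0003  1.1685  1.2282] F [-0.904   0.2532 -0.9238] w 0.017317741749037868 58.47873330116272
travel cm [ 0.0817  0.086  -0.0023] turn z 0.0009223573000395559 tilt [ 0.0015 -0.0009 -1.    ]
```

View pics/crop4.png

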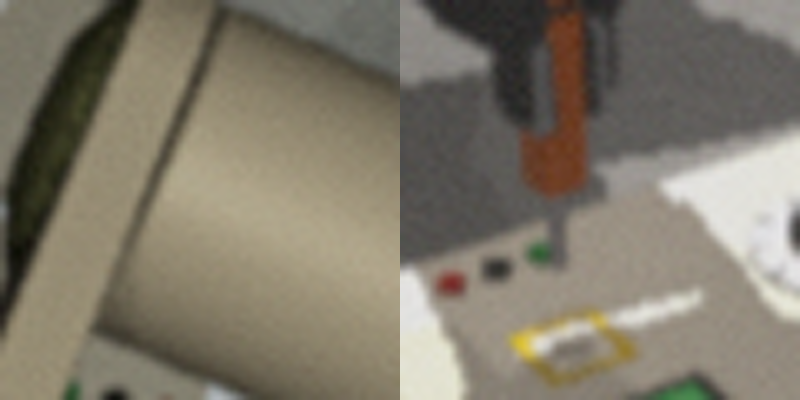

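The scene panel shows the tip at (558,267) above and behind the yellow frame centred at (573,345); the top view is blocked by the arm. I'll compute the offset from the scene ray.

Run:
```python
from h import *
p=manip.camera_params("scene")
def proj(X):
    c=p["R"]@np.array(X)+p["t"];return c[:2]/c[2]*p["fx"]+[p["cx"],p["cy"]]
tip=(208.2,199.5)
for z in(.0926,):
  print("expected tip px (no offset)",proj([.5225,-.0914,z]),"with -1.9mm",proj([.5206,-.0914,z]),"obs",tip,"ray@z",plane("scene",tip,z))
  print("hole px",proj([.5233,-.0923,.06]), "hole at mouth ray from yellow scene",plane("scene",(210.66,211.44),.06),"jac x,y per mm",proj([.5235,-.0914,z])-proj([.5225,-.0914,z]),proj([.5225,-.0904,z])-proj([.5225,-.0914,z]),proj([.5225,-.0914,z+.001])-proj([.5225,-.0914,z]))
print("handle low/top",proj([.5225,-.0914,.1306]))
S=np.load("scene2.npy");m=mask(S,(3,140,60),(16,255,255),(200,160,220,192))
for v in range(164,190,3):
  x=np.where(m[v])[0];print(v,x.min() if len(x) else 0,x.max() if len(x) else 0)
g=cv2.cvtColor(S,cv2.COLOR_RGB2GRAY)
for v in range(189,203):print(v,g[v,202:216])
```

```text
expected tip px (no offset) [209.5869 200.3596] with -1.9mm [209.0824 200.071 ] obs (208.2, 199.5) ray@z [ 0.517  -0.0912  0.0926]
hole px [210.2283 211.2645] hole at mouth ray from yellow scene [ 0.5247 -0.0921  0.06  ] jac x,y per mm [0.266  0.1522] [ 0.3011 -0.1596] [-0.0218 -0.3328]
handle low/top [208.7378 187.4265]
164 207 211
167 208 211
170 209 211
173 209 211
176 209 212
179 209 211
182 204 212
185 204 211
188 207 209
189 [ 90  89  89  87  85  82  86  86  82  91  87  95  97 106]
190 [ 89  93  86  95  87  89  89  88  87  95  97 109 118 123]
191 [ 89  91  91  92  92  86  91  95 103 119 124 131 137 142]
192 [ 90  87  92  99  97  94  92  96 121 138 138 145 146 146]
193 [ 93 102 108 117 122 100  89 102 133 146 152 147 144 146]
194 [114 126 131 138 134 105  89 104 137 146 144 144 148 144]
195 [137 144 140 137 132 107  94 104 136 147 145 144 147 143]
196 [148 139 129 115 107  97  93 104 135 146 148 146 148 144]
197 [145 131 104  85  87  86  89 100 135 143 144 146 143 150]
198 [142 126  98  78  78  80  92  98 127 146 149 147 146 143]
199 [131 139 118 106  97  99  97 105 133 143 146 148 146 144]
200 [134 142 145 129 126 127 120 123 138 147 147 145 145 146]
201 [143 148 148 147 145 145 139 146 148 148 148 145 145 148]
202 [146 148 147 149 148 147 147 149 147 144 149 145 150 147]
```

```bash
python3 -m jog '[{"travel":[0.55,0.02,0],"turn":[0,0,0],"grip":1},{"travel":[0,0,1.2],"turn":[0,0,0],"grip":1},{"travel":[0,0,1.2],"turn":[0,0,0],"grip":1},{"travel":[0,0,0],"turn":[0,0,0],"grip":1},{"travel":[0,0,0],"turn":[0,0,0],"grip":1},{"travel":[0,0,0],"turn":[0,0,0],"grip":1}]'
python3 - <<'E'
from h import *
togo(.5233,-.0923,.156,-93)
S=np.mean([manip.grab_frame("scene").astype(float) for _ in range(6)],0).astype(np.uint8);np.save("scene3.npy",S)
b=cv2.resize(S[175:225,185:235,::-1],(600,600),interpolation=cv2.INTER_CUBIC)
cv2.imwrite("pics/crop5.png",b)
p=manip.camera_params("scene")
def proj(X):
    c=p["R"]@np.array(X)+p["t"];return c[:2]/c[2]*p["fx"]+[p["cx"],p["cy"]]
s=manip.read_state();x,y,z=s["tool_pos"];print("tip exp",proj([x,y,z-.0874]),"sphere c",proj([x,y,z-.0839]),"hole",proj([.5233,-.0923,.06]))
m=mask(S,(20,90,80),(35,255,255),(195,200,225,222));print("yellow",cv2.minAreaRect(cv2.findNonZero(m)))
E
```

```text
clock: 9.1
tool_pos: [0.5282, -0.0916, 0.1556]
tool_rot: [[0.999, -0.052, 0.001], [-0.052, -0.999, -0.0], [0.001, 0.0, -1.0]]
wrist_force: [0.0, -0.3, -0.1]
gripper_width: 0.0171
finger_force: 58.4
9.1 pos [ 0.5282 -0.0916  0.1556] yang -92.96320451233996 q [-0.3904  0.4285  1.5932 -0.      1.1191  1.2321] F [ 0.0453 -0.3477 -0.108 ] w 0.017060978146112637 58.44079613685608
travel cm [-0.4885  0.0926 -0.0368] turn z 0.0006422024095447046 tilt [ 0.0008 -0.0003 -1.    ]
tip exp [211.6084 209.2656] sphere c [211.5369 208.1312] hole [210.2283 211.2645]
yellow ((210.79310607910156, 211.48275756835938), (9.284767150878906, 16.71257972717285), 68.19859313964844)
```

View pics/crop5.png

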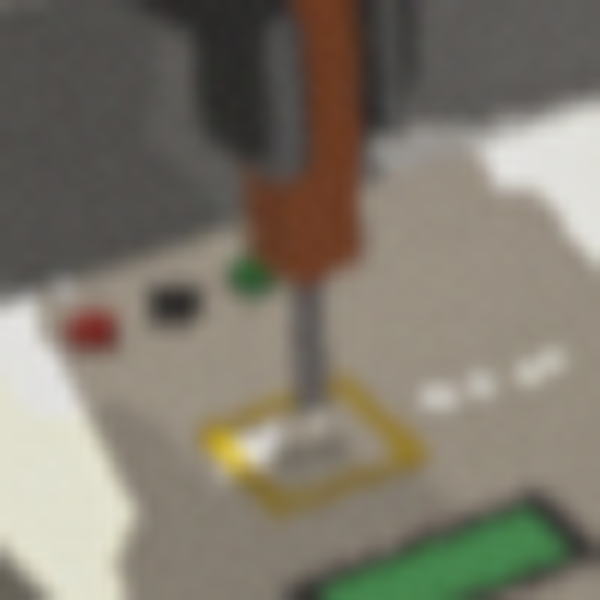

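The tip is at (312,408), just above the back part of the hole at (310,440). The residual is about 1 mm, so I'll correct and enter gently.

```bash
python3 -m jog '[{"travel":[0.1,0.05,0],"turn":[0,0,0],"grip":1},{"travel":[0,0,0.4],"turn":[0,0,0],"grip":1},{"travel":[0,0,0.4],"turn":[0,0,0],"grip":1},{"travel":[0,0,0.3],"turn":[0,0,0],"grip":1},{"travel":[0,0,0.3],"turn":[0,0,0],"grip":1},{"travel":[0,0,0],"turn":[0,0,0],"grip":1},{"travel":[0,0,0],"turn":[0,0,0],"grip":1},{"travel":[0,0,0],"turn":[0,0,0],"grip":1}]'
python3 -c "
from h import *
togo(.5292,-.0921,.1214,-93)"
```

```text
clock: 10.07
tool_pos: [0.5289, -0.0917, 0.1411]
tool_rot: [[0.999, -0.051, 0.0], [-0.051, -0.999, -0.0], [0.0, 0.0, -1.0]]
wrist_force: [0.3, -0.2, -0.9]
gripper_width: 0.0173
finger_force: 58.4
10.0667 pos [ 0.5289 -0.0917  0.1411] yang -92.93208279215635 q [-0.3901  0.448   1.6059  0.      1.0874  1.2318] F [ 0.3441 -0.2068 -0.8637] w 0.017335184593733614 58.44065845012665
travel cm [0.0314 0.0347 1.9672] turn z 0.0011853788956332483 tilt [ 0.0002 -0.0001 -1.    ]
```

```bash
python3 -m jog '[{"travel":[0.02,0.02,0.4],"turn":[0,0,0],"grip":1},{"travel":[0,0,0.4],"turn":[0,0,0],"grip":1},{"travel":[0,0,0.3],"turn":[0,0,0],"grip":1},{"travel":[0,0,0],"turn":[0,0,0],"grip":1},{"travel":[0,0,0],"turn":[0,0,0],"grip":1}]'
python3 -m jog '[{"travel":[0,0,0.3],"turn":[0,0,0],"grip":1},{"travel":[0,0,0.2],"turn":[0,0,0],"grip":1},{"travel":[0,0,0],"turn":[0,0,0],"grip":1},{"travel":[0,0,0],"turn":[0,0,0],"grip":1}]'
python3 -m jog '[{"travel":[0,0,0.2],"turn":[0,0,0],"grip":1},{"travel":[0,0,0],"turn":[0,0,0],"grip":1},{"travel":[0,0,0],"turn":[0,0,0],"grip":1}]'
```

```text
clock: 10.48
tool_pos: [0.5289, -0.0919, 0.1297]
tool_rot: [[0.999, -0.051, -0.0], [-0.051, -0.999, 0.0], [-0.0, -0.0, -1.0]]
wrist_force: [-1.0, 0.6, -0.3]
gripper_width: 0.0169
finger_force: 58.4
clock: 10.82
tool_pos: [0.5292, -0.092, 0.1252]
tool_rot: [[0.999, -0.051, 0.0], [-0.051, -0.999, -0.0], [0.0, 0.0, -1.0]]
wrist_force: [-0.2, -0.6, 1.9]
gripper_width: 0.0169
finger_force: 58.6
clock: 11.07
tool_pos: [0.5292, -0.092, 0.1232]
tool_rot: [[0.999, -0.051, 0.001], [-0.051, -0.999, -0.0], [0.001, 0.0, -1.0]]
wrist_force: [-0.3, -0.2, 2.9]
gripper_width: 0.0173
finger_force: 58.8
```

Force is rising like the button's spring, with no side load. I'll continue to the hard stop.

```bash
for i in 1; do python3 -m jog '[{"travel":[0,0,0.15],"turn":[0,0,0],"grip":1},{"travel":[0,0,0],"turn":[0,0,0],"grip":1},{"travel":[0,0,0],"turn":[0,0,0],"grip":1}]' | grep -E 'pos|wrist'; done
python3 -m jog '[{"travel":[0,0,0.15],"turn":[0,0,0],"grip":1},{"travel":[0,0,0],"turn":[0,0,0],"grip":1},{"travel":[0,0,0],"turn":[0,0,0],"grip":1}]'| grep -E 'pos|wrist'
python3 -m jog '[{"travel":[0,0,0.1],"turn":[0,0,0],"grip":1},{"travel":[0,0,0],"turn":[0,0,0],"grip":1},{"travel":[0,0,0],"turn":[0,0,0],"grip":1}]'| grep -E 'pos|wrist'
```

```text
tool_pos: [0.5292, -0.092, 0.1216]
wrist_force: [0.7, 0.0, 3.6]
tool_pos: [0.5292, -0.0917, 0.1201]
wrist_force: [1.4, 1.0, 5.5]
tool_pos: [0.5292, -0.0917, 0.1193]
wrist_force: [0.4, 2.7, 5.8]
```

```bash
python3 -m jog '[{"travel":[0,0,0.1],"turn":[0,0,0],"grip":1},{"travel":[0,0,0],"turn":[0,0,0],"grip":1},{"travel":[0,0,0],"turn":[0,0,0],"grip":1},{"travel":[0,0,0],"turn":[0,0,0],"grip":1},{"travel":[0,0,0],"turn":[0,0,0],"grip":1}]'
python3 - <<'E'
from h import *
S=manip.grab_frame("scene");T=manip.grab_frame("top")
b=cv2.resize(S[165:225,185:275,::-1],(750,500),interpolation=cv2.INTER_CUBIC);cv2.imwrite("pics/crop6.png",b)
E
```

```text
clock: 12.23
tool_pos: [0.5294, -0.0917, 0.119]
tool_rot: [[0.999, -0.051, 0.001], [-0.051, -0.999, 0.0], [0.001, -0.0, -1.0]]
wrist_force: [-1.2, 3.4, 12.4]
gripper_width: 0.0172
finger_force: 60.1
```

View pics/crop6.png

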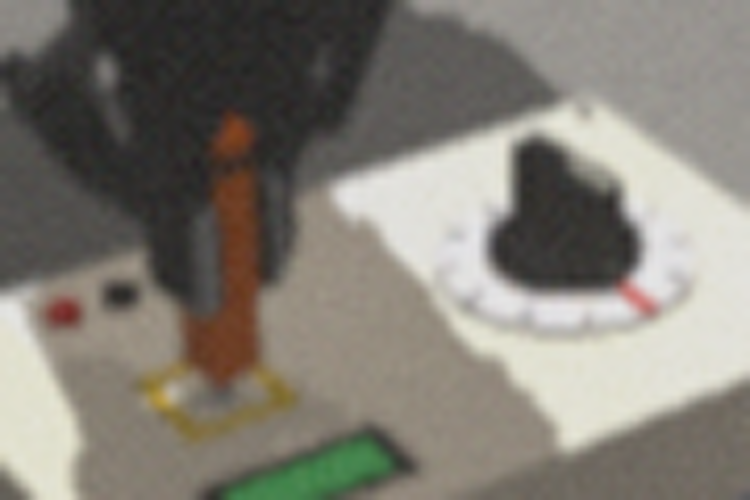

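The shank is inside the yellow frame at (215,398) and the handle sits clear above it. The dial still points at its mark (640,298). The force jump to 12 N with TCP z barely moving shows the hard stop, so I'll hand in.

```bash
python3 -c "
from bench import manip
print(manip.finish_job())"
```

```text
the job is handed in; nothing more can be done
None
```

I handed the job in at about 12 s of the 48 s: the dial was on its mark, and the gripped stylus was holding the button at its hard stop with about 12 N. The interface returned no verdict.

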